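Bay the pistons in order and throw the keeper lever

TASK

Without lifting them, slide the two loose pistons across the bench into the two empty bays of the blue rack, each fully home against the back wall: first the bay with one dot, then the bay with two dots (either piston may go in either bay). Then throw the red-knobbed lever forward into the notch with the green mark, so that the keeper bar lies in front of the pistons. Leave the piston that is already racked and the other things on the bench where they are.

Things in the scene. Friction and masses are not known exactly. Their poses are not given: they have to be found in the camera images.
- rack: blue steel piston rack, fixed: three bays side by side along its y (pitch 92 mm, 87 mm clear, walls 40 mm high), open on top and in front (-x, robot's side), no floor. Wall ends (7 mm posts) reach 38 mm before the origin, the back wall's face is 39.5 mm behind it; number plates behind that, tops at 72 mm. Origin: on the bench, home centre of the middle bay; x to the back, y left
- bay_1 (a point): point on the bench at the centre of a piston standing home in the bay whose brass plate behind it has ONE black dot; axes as the rack's. Which of the three bays has which plate varies
- bay_2 (a point): the same for the bay whose plate has TWO dots
- bay_3 (a point): the same for the bay whose plate has THREE dots; a piston already stands in it
- piston_a: loose bright aluminium piston standing on the bench in front of the rack, crown up, 77 mm in diameter, 57 mm high, about 0.34 kg; origin: centre of its underside, z up
- piston_b: the other loose piston, same kind and frame
- piston_c: third piston, same kind, already home in the three-dot bay
- keeper (a joint): angle (rad) of the keeper: a rod lever with a red ball knob and, rigid with it, a 7 mm bar across the rack. 0: lever leans 55 deg back (away from the robot), bar behind the pistons. Grows as the knob swings up and over towards the robot. At 2.0 it snaps into the green-marked sprung notch (60 deg forward, bar 47 mm up before the pistons); notch 1.9 to 2.1, stop 2.3. Stays where left; under 5 N
- lever_knob (a point): centre of the red ball knob, 22 mm in diameter, on a rod 10 mm thick, 95 mm from the pivot
- lever_pivot (a point): point on the lever's pivot axis in the plane of the lever: 30 mm up, 186.5 mm to the left (+y) of the rack's origin; axes as the rack's, the pivot axis is y. A detent plate of 55 mm radius stands 22 mm nearer to the rack
- tape_measure: yellow tape measure, 66x89x39 mm; a bystander
- grease_tin: blue grease tin, 68 mm wide, 42 mm high; a bystander
- wood_block: wooden block, 113x56x43 mm; a bystander
- bolt_3: hex bolt with nut, 53x23x24 mm, lying; a bystander
- marker: white marker pen with blue cap, 138x19x19 mm, lying; a bystander
Mind the look-alikes: they are no part of the job. Leave any turquoise look-alike of the piston_b alone.

How it is judged:
By the outcome, as a careful person would: the job done as asked, in the order asked, and still so for the second after the job is handed in, with the robot touching nothing.
It also fails if it takes over 72 s, if anything falls off the work surface, if the arm or the gripper's body presses on something with over 40 N, if the wrist force passes 120 N, or if a joint passes its speed limit or range.

ROBOT

A 7-joint arm with a two-finger parallel gripper is mounted at the origin on a cart in front of the work surface, level with it; the furniture and walls round the work are solid. World frame = base frame: x ahead of the robot, y to its left, z up, the work surface at z = 0. Lengths are in m, angles in rad, forces in N, time in s.
With the tool pointing down it reaches from about 0.35 to 0.9 m from the base axis. Payload 8.1 kg.
Tool frame: the origin (TCP) lies on the centre line of the jaws, within the pads' length; the fingertips stand 11 mm ahead of it and the grasp point (between the pads) lies 8 mm behind it (arm.nose_length is the distance from the TCP to the fingertips, in m); z points along the fingers, y is the line along which they close (so a half turn about z gives the same grasp; the last joint's range is limited). The gripper opens to 92 mm and grips with 3 to 60 N. Pads are 19 mm wide; open, the fingers measure 130 mm over their backs; the gripper's body (75 mm by 190 mm) begins 47 mm behind the grasp point.
Start: joints at [-1.401, 0.434, 0.025, 1.573, -0.012, 1.134, -0.075], TCP at [0.168, 0.602, 0.238] pointing down, gripper open.
Joint ranges: [-2.62, 2.62], [-0.44, 2.09], [-1.27, 1.32], [0.08, 2.57], [-1.32, 4.46], [0.12, 2], [-2.74, 2.74]. Speed limits (rad/s): [2.22, 2.22, 3.01, 3.01, 3.14, 3.14, 3.14].

INTERFACE

Orientations are given as a rotation vector (axis times angle).
In Python, from cell import arm gives the robot as it stands.
- The arm moves only by the tool jog_arm, never from a script. Its argument "moves" is a list of rows, each a list of 4 numbers: the shift along the tool's x, y, z in m, then the turn about the tool's z in rad. In form: [[tx, ty, tz, spin], ...]. A call has 1 to 20 rows; each row is the pose to reach, as a shift and turn from the pose commanded when the call began, along the tool's axes at that moment; what a row does not reach only later rows make up. A row lasts 1/8 s, in which the tool goes at most 62.5 mm and 10.7 degrees, less where a joint would pass 70% of its speed; a pose out of reach is approached as far as the arm can. A call with a gripper value outside its range is refused whole. "hand" is the finger opening in m, from 0 to 0.0918, set as the call begins (left out, the last holds). The fingers move at their own pace and stop on an object; "newtons" is the grip in N (left out, the last holds). Time passes only in rows, so rows that repeat a pose let the fingers close. It gives the time, the measured TCP pose, the force, the opening and the grip force at its end, in the units of the state.
- arm.observe(): the state, without advancing time (a new reading comes with each control period).
- arm.get_image(name): name is "scene" or "top" or "wrist"; returns a dict with "color" (384x512x3 uint8, red, green, blue), "z_map" (384x512 float32, m along the optical axis (not along the pixel's ray), 0 where there is no reading), "fx", "fy", "cx", "cy" (pixels), "rvec" (rotation vector, rad) and "tvec" (3), from world to camera coordinates, as OpenCV has them. Camera axes: x right, y down, z forward; pixel columns grow to the right and rows downward; lengths in m; the calibration is good to about 2 mm. A picture is of the moment at which its call begins.
- arm.sign_off(): hands the job in; it is judged then, once.
The state is a dict: "clock": time; "joints": joint angles; "dq": joint speeds; "joint_efforts": joint torques, N m; "position": TCP position; "ee_rot": TCP orientation; "force": force on the tool from outside, world axes, zero at the start; "ft_torque": the same for the moment, N m; "width": opening from 0.0 (shut) to 1.0 (fully open); "gripper_force": force on a finger pad.
Only numpy, scipy, OpenCV 4.12 (cv2) and the standard library are available. Lean on these libraries where they do the work, as an engineer would, in place of code of your own. Each camera call takes 0.05 s, during which the arm holds its last target. There are 200 camera calls.

## Working session

There is one attempt and no reset: what is moved stays moved. The work goes in short steps, Python scripts to look and compute and a tool call to move; the robot and the scene stay as the last step left them, time stands still between calls to the robot, and variables do not carry over. Pictures are saved under pics/ and viewed, at most 10 in all, crops included, and the job is handed in when it is done.

Besides the shell and the picture viewer there is one more tool, called after "Request:" as name(argument=value, ...), one argument or row to a line, values as JSON. jog_arm: Moves the arm, as the interface text tells. Its arguments: {"type":"object","properties":{"moves":{"type":"array"},"hand":{"type":"number"},"newtons":{"type":"number"}},"required":["moves"]}

```bash
mkdir -p pics; ls; cat > h.py <<'E'
import numpy as np,cv2
from cell import arm
def get(n):
    im=arm.get_image(n); R=cv2.Rodrigues(np.array(im['rvec'],float))[0]; t=np.array(im['tvec'],float)
    z=im['z_map']; v,u=np.mgrid[:384,:512]
    P=np.stack([(u-im['cx'])/im['fx']*z,(v-im['cy'])/im['fy']*z,z],-1)
    im['W']=(P-t)@R; im['W'][z==0]=np.nan; im['R']=R;im['t']=t
    return im
def save(im,f,crop=None,s=1):
    c=im['color'][:,:,::-1]
    if crop: c=c[crop[1]:crop[3],crop[0]:crop[2]]
    cv2.imwrite('pics/'+f,cv2.resize(c,None,fx=s,fy=s,interpolation=cv2.INTER_CUBIC))
E
python3 - <<'E'
from h import *
a=get('scene');b=get('top')
np.save('top.npy',b['W'])
np.save('scene.npy',a['W'])
cv2.imwrite('pics/a.png',cv2.resize(a['color'][:,:,::-1],(800,600)))
cv2.imwrite('pics/b.png',cv2.resize(b['color'][:,:,::-1],(800,600)))
print({k:v for k,v in arm.observe().items()})
for i in (a,b): print(-i['R'].T@i['t'], i['R'])
E
```

```text
pics
{'clock': 0.1, 'joints': array([-1.40061495,  0.43515357,  0.0249924 ,  1.5740194 , -0.01160988,
        1.13399117, -0.07508706]), 'dq': array([-8.88781700e-04, -1.21757457e-03,  1.65578021e-03, -1.20037667e-03,
       -4.14292352e-04, -1.93561117e-03,  3.63606425e-05]), 'joint_efforts': array([ 2.58162399e-03, -6.69131184e+01,  9.87759009e-01, -3.15150690e+01,
       -6.05308916e-02,  3.74160649e-02,  1.03716420e-04]), 'position': array([0.16831872, 0.60144289, 0.23701835]), 'ee_rot': array([-4.27268889e-01, -3.11233492e+00,  2.23795163e-03]), 'force': array([ 0.31418738, -0.14013604, -1.20546674]), 'ft_torque': array([0.03906566, 0.0014031 , 0.01376295]), 'gripper_force': 0.0, 'width': 1.0000074923465432}
[-0.42276336  0.23377265  0.8287458 ] [[-0.4309733  -0.902147   -0.01981935]
 [-0.50314211  0.25847752 -0.82464379]
 [ 0.74907278 -0.3454275  -0.56530506]]
[ 0.05869624 -0.13534465  1.34070322] [[-0.20951948 -0.97776598 -0.00867616]
 [-0.9063794   0.19753617 -0.37343788]
 [ 0.36684871 -0.07037862 -0.92761461]]
```

View pics/a.png

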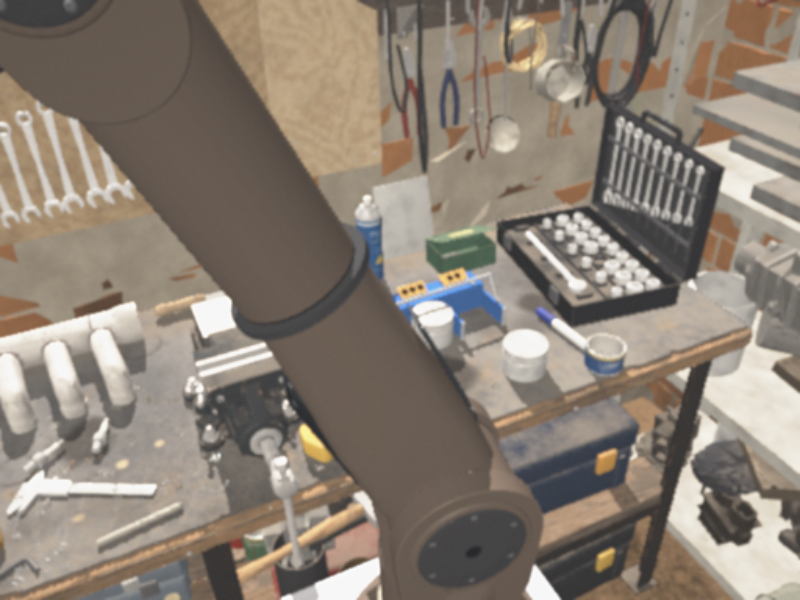

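View pics/b.png

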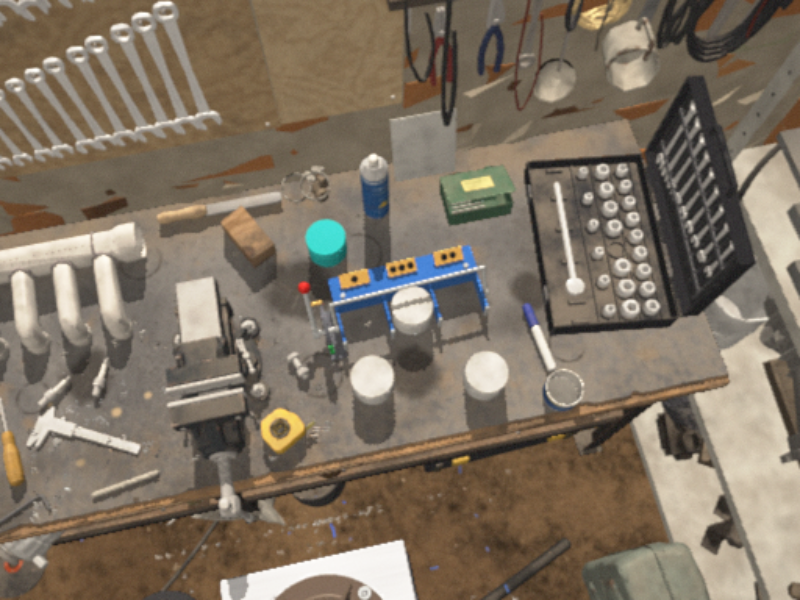

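The top view (800x600) shows the rack at (410,290). A piston is already in the middle bay at (411,310), and the loose pistons are at (372,380) and (486,375). The turquoise look-alike at (326,243) and the red knob at (304,287) are also visible. The plate dots need an enlarged crop.

```bash
python3 - <<'E'
from h import *
b=get('top'); save(b,'c.png',(180,145,340,265),5)
W=b['W'];c=b['color'].astype(int)
print(b['fx'],b['cx'],b['cy'])
hsv=cv2.cvtColor(b['color'],cv2.COLOR_RGB2HSV)
def proj(p): 
    q=b['R']@np.array(p)+b['t'];return b['fx']*q[0]/q[2]+b['cx'],b['fy']*q[1]/q[2]+b['cy']
print(proj([0.168,.602,.238]))
for n,(u,v) in dict(A=(238,243),B=(311,240),C=(263,198),T=(208,155)).items():
    w=W[v-25:v+26,u-25:u+26].reshape(-1,3)
    s=w[np.abs(w[:,2]-0.057)<.006]
    (x,y),r=cv2.minEnclosingCircle(s[:,:2].astype(np.float32))
    print(n,W[v,u].round(4),len(s),np.round([x,y,r],4),s.mean(0).round(4),np.median(s[:,2]))
# bench
print('bench',[W[v,u].round(4) for v,u in [(230,270),(260,275),(220,240)]])
m=(hsv[...,0]>105)&(hsv[...,0]<120)&(hsv[...,1]>150)&(np.mgrid[:384,:512][1]>200)&(np.mgrid[:384,:512][1]<320)&(np.mgrid[:384,:512][0]>150)&(np.mgrid[:384,:512][0]<230)
s=W[m]; print(len(s),np.nanmin(s,0),np.nanmax(s,0))
top=s[np.abs(s[:,2]-.04)<.006]
import math
rect=cv2.minAreaRect(top[:,:2].astype(np.float32));print(rect,cv2.boxPoints(rect))
m=((hsv[...,0]<8)|(hsv[...,0]>172))&(hsv[...,1]>170)&(c[...,0]>120)
m[:, :180]=0;m[:,215:]=0;m[:170]=0;m[210:]=0
print('knob',np.argwhere(m).mean(0),W[m].mean(0),W[m].shape)
E
```

```text
473.27328698113024 251.8725930506262 191.76117501100404
(np.float64(-91.83356320849558), np.float64(406.3176800515397))
A [ 0.4226 -0.1623  0.0592] 569 [ 0.4496 -0.1465  0.062 ] [ 0.4311 -0.1616  0.0574] 0.057546260219681906
B [ 0.3889 -0.3647  0.0548] 562 [ 0.3955 -0.3656  0.0394] [ 0.395  -0.365   0.0575] 0.0576036157731816
C [ 0.5405 -0.2603  0.0566] 870 [ 0.5901 -0.2712  0.0797] [ 0.5736 -0.2595  0.0569] 0.05691601280409957
T [ 0.7109 -0.1283  0.0585] 499 [ 0.7035 -0.175   0.091 ] [ 0.7156 -0.1308  0.0576] 0.0577787547014951
bench [array([ 4.584e-01, -2.639e-01, -2.000e-04]), array([ 0.3669, -0.2577,  0.0012]), array([ 0.5071, -0.1834,  0.0016])]
1035 [ 0.51428559 -0.4026194   0.00174995] [ 0.64450054 -0.11906727  0.06346181]
((0.5556999444961548, -0.2625235319137573), (0.06995315849781036, 0.2784687876701355), 2.7056524753570557) [[ 0.51418984 -0.12509541]
 [ 0.5273349  -0.4032538 ]
 [ 0.59721005 -0.39995164]
 [ 0.58406496 -0.12179327]]
knob [183.52380952 194.04761905] [ 0.60767722 -0.07398245  0.1034428 ] (42, 3)
```

View pics/c.png

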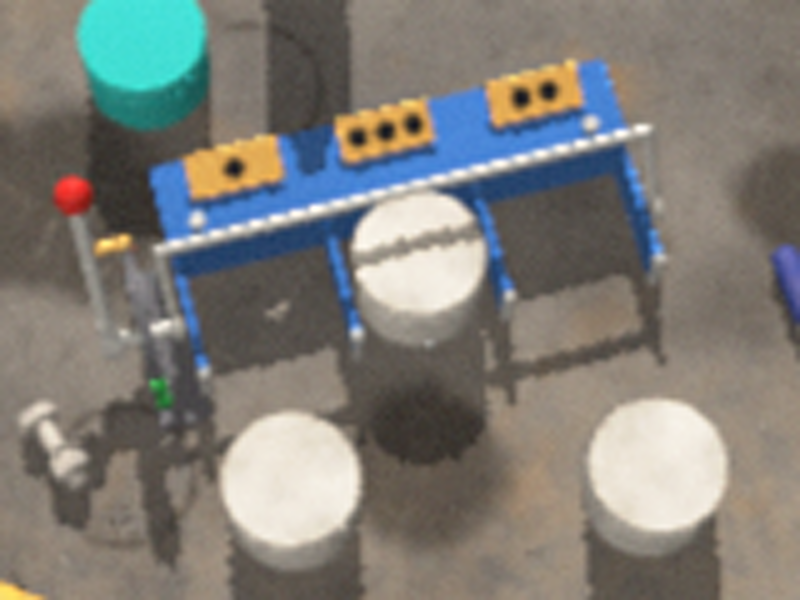

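The enlarged crop shows the left plate (235,168) has one dot, the middle plate (385,130) three dots with a piston standing in that bay, and the right plate (535,98) two dots. The turquoise cylinder at (140,40) is the look-alike. The bright loose pistons at (290,480) and (655,465) are the right ones: left goes to bay 1, right to bay 2.

```bash
cat >> h.py <<'E'
from scipy.optimize import least_squares
def disc(im,x,y,r=.06,z=(.05,.062)):
    W=im['W']; m=(np.hypot(W[...,0]-x,W[...,1]-y)<r)&(W[...,2]>z[0])&(W[...,2]<z[1])
    h=cv2.cvtColor(im['color'],cv2.COLOR_RGB2HSV); m&=(h[...,1]<90)&(h[...,2]>110)
    n,l,st,_=cv2.connectedComponentsWithStats(m.astype(np.uint8)); k=1+np.argmax(st[1:,4]); s=W[l==k]
    hull=cv2.convexHull(s[:,:2].astype(np.float32))[:,0]
    q=least_squares(lambda p:np.hypot(hull[:,0]-p[0],hull[:,1]-p[1])-p[2],[*s[:,:2].mean(0),.038],loss='soft_l1',f_scale=.002).x
    return q.round(4),s.mean(0).round(4),len(s)
def go(x,y,z,yaw,p=None):
    "tool-frame shift for a world target; yaw = world angle of tool y"
    s=arm.observe(); R=cv2.Rodrigues(np.array(s['ee_rot']))[0]
    d=R.T@(np.array([x,y,z])-s['position']); a=np.arctan2(R[1,1],R[0,1])
    sp=-((yaw-a+np.pi/2)%np.pi-np.pi/2)
    return d.round(4),round(sp,4)
E
python3 - <<'E'
from h import *
b=get('top');W=b['W']
for n,x,y in (('A',.4226,-.1623),('B',.39,-.365),('C',.54,-.26)): print(n,*disc(b,x,y))
# plates: brass
h=cv2.cvtColor(b['color'],cv2.COLOR_RGB2HSV); v,u=np.mgrid[:384,:512]
roi=(u>205)&(u<310)&(v>150)&(v<190)
m=roi&(h[...,0]>12)&(h[...,0]<28)&(h[...,1]>120)
n,l,st,c=cv2.connectedComponentsWithStats(m.astype(np.uint8))
for k in range(1,n):
    if st[k,4]>25: print('plate',c[k].round(1),st[k,4],np.median(W[l==k],0).round(4))
# obstacles height map
x=W[...,0];y=W[...,1]
for y0 in np.arange(-.5,.7,.1):
    s=W[(y>y0)&(y<y0+.1)&(x>.1)&(x<.75)];
    if len(s): print(round(y0,1),s[np.argmax(s[:,2])].round(3))
E
```

```text
A [ 0.4315 -0.1621  0.0384] [ 0.4304 -0.1621  0.0577] 551
B [ 0.3961 -0.3655  0.0385] [ 0.3949 -0.3648  0.0571] 559
C [ 0.5499 -0.2625  0.0384] [ 0.5487 -0.262   0.0574] 491
plate [286.3 163.2] 134 [nan nan nan]
plate [256.3 170.4] 135 [nan nan nan]
plate [226.2 177.8] 148 [nan nan nan]
-0.5 [ 0.725 -0.433  0.094]
-0.4 [ 0.726 -0.391  0.091]
-0.3 [ 0.577 -0.212  0.086]
-0.2 [ 0.528 -0.102  0.09 ]
-0.1 [ 0.605 -0.075  0.114]
-0.0 [0.104 0.074 0.54 ]
0.1 [0.111 0.1   0.529]
0.2 [0.657 0.288 0.073]
0.3 [0.687 0.369 0.073]
0.4 [0.68  0.44  0.074]
0.5 [0.643 0.504 0.033]
0.6 [ 0.352  0.678 -0.366]
```

```bash
python3 - <<'E'
from h import *
print(go(.40,-.25,.30,np.radians(92.7)))
b=get('top');W=b['W'];h=cv2.cvtColor(b['color'],cv2.COLOR_RGB2HSV)
P=[]
for u,v in ((286,163),(256,170),(226,178)):
    s=W[v-6:v+7,u-9:u+10].reshape(-1,3); hh=h[v-6:v+7,u-9:u+10].reshape(-1,3)
    s=s[(hh[:,0]>12)&(hh[:,0]<28)&(hh[:,1]>120)]; P.append(np.nanmedian(s,0))
P=np.array(P);print(P.round(4)); d=P[2]-P[0]; print(np.degrees(np.arctan2(d[1],d[0])))
E
```

```text
(array([-0.4526, -0.7577, -0.062 ]), np.float64(-0.32))
[[ 0.6308 -0.3515  0.0663]
 [ 0.6275 -0.2595  0.0669]
 [ 0.6223 -0.166   0.066 ]]
92.62829906322929
```

Request:
jog_arm(
  moves=[
    [-0.351,-0.317,-0.03,-0.16],
    [-0.351,-0.317,-0.03,-0.16],
    [-0.351,-0.317,-0.03,-0.16],
    [-0.351,-0.317,-0.03,-0.16],
    [-0.351,-0.317,-0.03,-0.16],
    [-0.351,-0.317,-0.03,-0.16],
    [-0.351,-0.317,-0.03,-0.16],
    [-0.351,-0.317,-0.03,-0.16],
    [-0.4526,-0.7577,-0.062,-0.32],
    [-0.4526,-0.7577,-0.062,-0.32],
    [-0.4526,-0.7577,-0.062,-0.32],
    [-0.4526,-0.7577,-0.062,-0.32],
    [-0.4526,-0.7577,-0.062,-0.32],
    [-0.4526,-0.7577,-0.062,-0.32],
    [-0.4526,-0.7577,-0.062,-0.32],
    [-0.4526,-0.7577,-0.062,-0.32],
    [-0.4526,-0.7577,-0.062,-0.32],
    [-0.4526,-0.7577,-0.062,-0.32],
    [-0.4526,-0.7577,-0.062,-0.32],
    [-0.4526,-0.7577,-0.062,-0.32],
  ],
)

```text
clock: 2.75
position: [0.4003, -0.2489, 0.2997]
ee_rot: [-0.077, 3.141, 0.001]
force: [-0.2, 0.1, -0.1]
width: 1.002
gripper_force: 0.0
```

```bash
python3 - <<'E'
from h import *
w=get('wrist');save(w,'d.png',None,1.5)
print(-w['R'].T@w['t'])
for n,x,y in (('A',.4315,-.162),('B',.396,-.365),('C',.55,-.2625)):
    try: print(n,*disc(w,x,y))
    except Exception as e: print(n,e)
W=w['W'];h=cv2.cvtColor(w['color'],cv2.COLOR_RGB2HSV)
m=((h[...,0]<8)|(h[...,0]>172))&(h[...,1]>170)&(h[...,2]>110)&(W[...,0]>.5)
print('knob',np.nanmedian(W[m],0),m.sum())
m=(h[...,0]>105)&(h[...,0]<122)&(h[...,1]>140)&(np.abs(W[...,2]-.04)<.004)&(W[...,0]>.48)&(W[...,0]<.6)&(W[...,1]>-.42)&(W[...,1]<-.11)
s=W[m];print(cv2.minAreaRect(s[:,:2].astype(np.float32)),len(s))
print(arm.observe()['clock'],arm.observe()['position'],arm.observe()['joints'])
E
```

```text
[ 0.31791875 -0.25358606  0.44668505]
A [ 0.4308 -0.1645  0.0385] [ 0.4295 -0.1651  0.0565] 3018
B [ 0.3953 -0.3679  0.0385] [ 0.3941 -0.3673  0.0564] 3351
C [ 0.5482 -0.2649  0.0379] [ 0.5415 -0.265   0.0564] 2057
knob [ 0.61163778 -0.08471274  0.09996007] 4
((0.5475980639457703, -0.21893444657325745), (0.06066161021590233, 0.18734848499298096), 2.600937604904175) 362
2.8 [ 0.40026821 -0.24907152  0.29973399] [-0.13556263  0.12637483  0.66310264  1.87443805 -0.08476518  1.1686592
  2.17609595]
```

View pics/d.png

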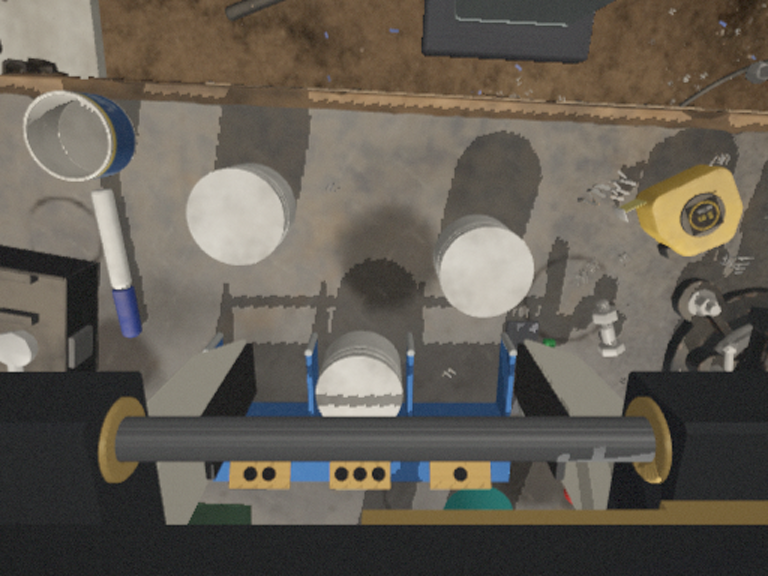

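The wrist view (768x576) shows A at (487,267), B at (238,215) and the occupied bay at (360,375). Its positions agree with the top view to about 2.5 mm, and the heights (0.057 m) agree too.

```bash
cat >> h.py <<'E'
O=np.array([.549,-.2637]); TH=np.radians(2.65); EX=np.array([np.cos(TH),np.sin(TH)]); EY=np.array([-EX[1],EX[0]])
def rk(p): d=np.array(p[:2])-O; return (d@EX).round(4),(d@EY).round(4)
def gor(x,y,z): w=O+x*EX+y*EY; return go(*w,z,np.pi/2+TH)
E
python3 - <<'E'
from h import *
print(gor(*rk([.431,-.163]),.046), rk([.431,-.163]),rk([.3957,-.3667]))
top=get('top');W=top['W']
# bolt
s=W[(W[...,2]>.008)&(W[...,2]<.035)&(W[...,0]>.4)&(W[...,0]<.53)&(W[...,1]>-.115)&(W[...,1]<-.03)]
for p in (s.min(0),s.max(0)): print(p)
E
```

```text
(array([-0.0348,  0.0844,  0.2538]), np.float64(0.0021)) (np.float64(-0.1132), np.float64(0.106)) (np.float64(-0.1579), np.float64(-0.0958))
[ 0.50086135 -0.06087128  0.00934373]
[ 0.52790738 -0.03032772  0.02732025]
```

Request:
jog_arm(
  moves=[
    [-0.035,0.084,0.06,0.002],
    [-0.035,0.084,0.12,0.002],
    [-0.035,0.084,0.17,0.002],
    [-0.035,0.084,0.2,0.002],
    [-0.035,0.084,0.23,0.002],
    [-0.035,0.084,0.253,0.002],
    [-0.035,0.084,0.253,0.002],
    [-0.035,0.084,0.253,0.002],
  ],
  hand=0.0918,
)

```text
clock: 3.85
position: [0.4315, -0.1643, 0.0474]
ee_rot: [-0.071, 3.14, -0.0]
force: [-0.1, 0.1, -0.2]
width: 0.995
gripper_force: 0.0
```

Request:
jog_arm(
  moves=[
    [0,0,0,0],
    [0,0,0,0],
    [0,0,0,0],
    [0,0,0,0],
    [0,0,0,0],
    [0,0,0,0],
  ],
  hand=0.07,
  newtons=6,
)

```text
clock: 4.6
position: [0.4316, -0.1642, 0.0474]
ee_rot: [-0.071, 3.139, 0.0]
force: [-1.4, 0.7, 7.6]
width: 0.829
gripper_force: 6.0
```

```bash
python3 - <<'E'
from h import *
s=arm.observe();print(rk(s['position']),s['position'],s['width']*.0918,s['gripper_force'],s['force'],s['clock'])
print(gor(-.06,.092,.046))
E
```

```text
(np.float64(-0.1126), np.float64(0.1048)) [ 0.43162482 -0.16417584  0.04738811] 0.07606266500952691 6.030974836321548 [-1.42337926  0.70802475  7.63477172] 4.6
(array([-0.0527, -0.0128,  0.0015]), np.float64(-0.001))
```

Request:
jog_arm(
  moves=[
    [-0.003,-0.008,0,0],
    [-0.006,-0.0128,0,0],
    [-0.015,-0.0128,0,0],
    [-0.025,-0.0128,0,0],
    [-0.035,-0.0128,0,0],
    [-0.045,-0.0128,0,0],
    [-0.053,-0.0128,0,0],
    [-0.053,-0.0128,0,0],
  ],
)

```text
clock: 5.6
position: [0.485, -0.1745, 0.0469]
ee_rot: [-0.071, 3.14, -0.0]
force: [0.7, -0.8, 1.0]
width: 0.826
gripper_force: 6.0
```

```bash
python3 - <<'E'
from h import *
s=arm.observe();print(rk(s['position']),s['position'],s['force'])
t=get('top');save(t,'e.png',(180,145,340,265),5)
print(disc(t,*s['position'][:2]),disc(t,.55,-.2625))
E
```

```text
(np.float64(-0.0598), np.float64(0.092)) [ 0.48504155 -0.17451725  0.04691322] [ 0.66564509 -0.79734165  1.02612031]
(array([ 0.4762, -0.1727,  0.0318]), array([ 0.4616, -0.1735,  0.0576]), 181) (array([ 0.5512, -0.2655,  0.0363]), array([ 0.5594, -0.2717,  0.0571]), 262)
```

View pics/e.png

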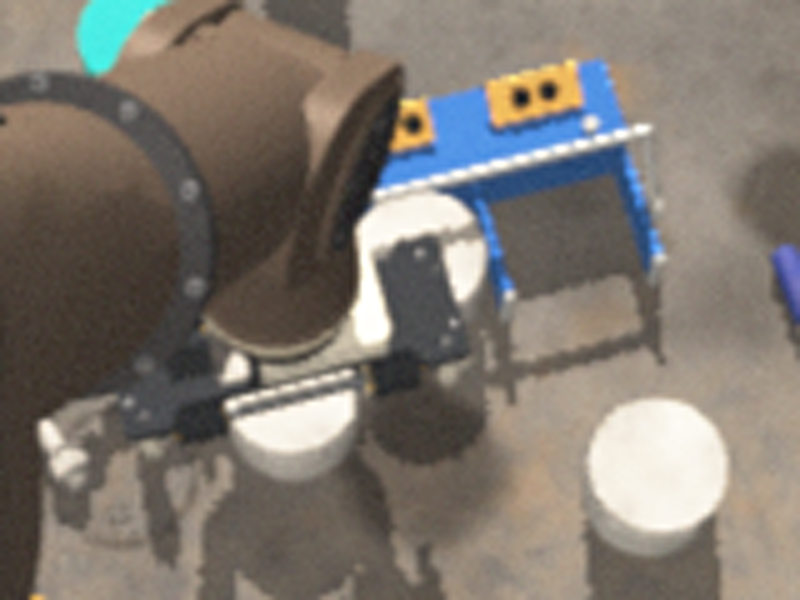

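Request:
jog_arm(
  moves=[
    [0,0,0,0],
    [0,0,0,0],
    [0,0,0,0],
    [0,0,0,0],
    [0.01,0,0,0],
    [0.025,0,0,0],
    [0.045,0,0,0],
    [0.065,0,0,0],
    [0.065,0,0,0],
  ],
  hand=0.0918,
)

```text
clock: 6.78
position: [0.4172, -0.1775, 0.0467]
ee_rot: [0.068, -3.139, -0.001]
force: [-0.7, -0.0, 0.7]
width: 0.999
gripper_force: 0.0
```

Request:
jog_arm(
  moves=[
    [0,0,0,0],
    [0,0,0,0],
    [0,0,0,0],
    [0,0,0,0],
    [0,0,0,0],
    [0,0,0,0],
    [0,0,0,0],
  ],
  hand=0.034,
)

```text
clock: 7.65
position: [0.4196, -0.1775, 0.0467]
ee_rot: [0.071, -3.141, -0.0]
force: [0.5, 0.8, 0.2]
width: 0.374
gripper_force: 0.0
```

```bash
python3 - <<'E'
from h import *
s=arm.observe();print(rk(s['position']),s['position'],s['force'],s['width']*.0918)
t=get('top');
print(rk(disc(t,.485,-.1745)[0]),disc(t,.485,-.1745))
w=get('wrist');q=disc(w,.485,-.1745);print(q,rk(q[0]));q=disc(w,.549,-.264);print(q)
print(gor(-.044,.092,.046))
E
```

```text
(np.float64(-0.1252), np.float64(0.0921)) [ 0.41964948 -0.17751855  0.0467174 ] [0.45580514 0.78087255 0.23621487] 0.03429660862495331Traceback (most recent call last):
  File "<stdin>", line 4, in <module>
  File "h.py", line 17, in disc
    n,l,st,_=cv2.connectedComponentsWithStats(m.astype(np.uint8)); k=1+np.argmax(st[1:,4]); s=W[l==k]
                                                                       ~~~~~~~~~^^^^^^^^^^
    return _wrapfunc(a, 'argmax', axis=axis, out=out, **kwds)
    return bound(*args, **kwds)
ValueError: attempt to get argmax of an empty sequence
```

Request:
jog_arm(
  moves=[
    [-0.015,0,0,0],
    [-0.022,0,0,0],
    [-0.028,0,0,0],
    [-0.034,0,0,0],
    [-0.04,0,0,0],
    [-0.046,0,0,0],
    [-0.052,0,0,0],
    [-0.058,0,0,0],
    [-0.064,0,0,0],
    [-0.07,0,0,0],
    [-0.074,0,0,0],
    [-0.074,0,0,0],
  ],
)

```text
clock: 9.2
position: [0.4942, -0.1742, 0.0468]
ee_rot: [-0.071, 3.14, -0.0]
force: [0.9, -0.1, -0.3]
width: 0.371
gripper_force: 0.0
```

```bash
python3 - <<'E'
from h import *
s=arm.observe();print(rk(s['position']),s['position'],s['force'],s['width']*.0918)
w=get('wrist')
for p in ((.545,-.172),(.549,-.264)):
    q=disc(w,*p);print(q,rk(q[0]))
save(w,'f.png',(150,100,512,384),2)
E
```

```text
(np.float64(-0.0506), np.float64(0.0919)) [ 0.49423714 -0.17418636  0.04679201] [ 0.85844819 -0.09952028 -0.30498284] 0.034094892132723986
(array([ 0.5344, -0.1728,  0.0245]), array([ 0.5269, -0.1732,  0.0567]), 2924) (np.float64(-0.0104), np.float64(0.0915))
(array([ 0.5351, -0.2797,  0.0159]), array([ 0.5344, -0.2793,  0.0566]), 1959) (np.float64(-0.0146), np.float64(-0.0153))
```

View pics/f.png

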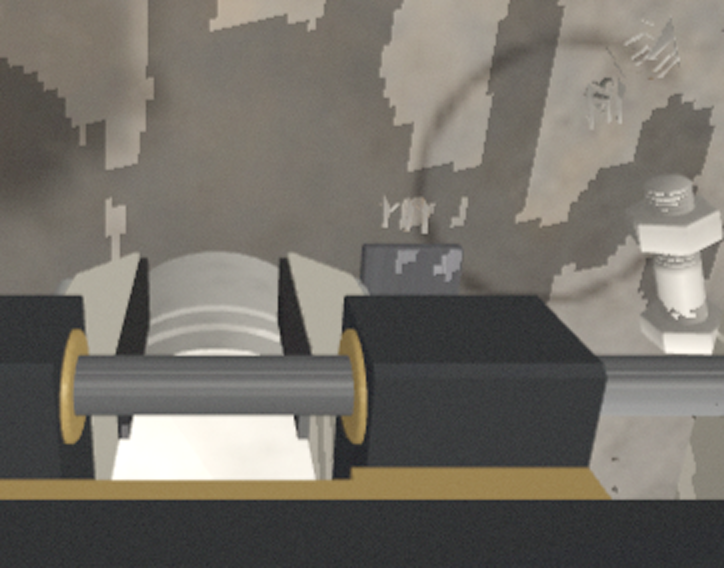

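The view shows the piston between the finger tips (215,300), with the bolt well clear at (680,250). There is no contact force yet, so I push on gently.

Request:
jog_arm(
  moves=[
    [-0.001,0,0,0],
    [-0.002,0,0,0],
    [-0.003,0,0,0],
    [-0.004,0,0,0],
    [-0.005,0,0,0],
    [-0.006,0,0,0],
    [-0.006,0,0,0],
  ],
)

```text
clock: 10.12
position: [0.4998, -0.1739, 0.0467]
ee_rot: [-0.071, 3.141, -0.0]
force: [-1.5, -0.7, 0.6]
width: 0.372
gripper_force: 1.1
```

Request:
jog_arm(
  moves=[
    [-0.0005,0,0,0],
    [-0.001,0,0,0],
    [-0.0015,0,0,0],
    [-0.002,0,0,0],
    [-0.002,0,0,0],
  ],
)

```text
clock: 10.75
position: [0.5017, -0.1738, 0.0467]
ee_rot: [-0.071, 3.141, 0.0]
force: [-2.6, 0.4, 0.8]
width: 0.371
gripper_force: 1.2
```

Request:
jog_arm(
  moves=[
    [-0.0005,0,0,0],
    [-0.001,0,0,0],
    [-0.0015,0,0,0],
    [-0.002,0,0,0],
    [-0.002,0,0,0],
  ],
)

```text
clock: 11.38
position: [0.5037, -0.1737, 0.0467]
ee_rot: [-0.071, 3.141, -0.0]
force: [-2.8, -0.2, 1.0]
width: 0.371
gripper_force: 1.2
```

Request:
jog_arm(
  moves=[
    [-0.0005,0,0,0],
    [-0.001,0,0,0],
    [-0.0015,0,0,0],
    [-0.002,0,0,0],
    [-0.002,0,0,0],
  ],
)

```text
clock: 12.0
position: [0.5042, -0.1737, 0.0466]
ee_rot: [0.07, -3.139, -0.001]
force: [-6.7, -0.0, 3.7]
width: 0.372
gripper_force: 3.8
```

Request:
jog_arm(
  moves=[
    [0.01,0,0,0],
    [0.03,0,0,0],
    [0.055,0,0,0],
    [0.07,0,-0.03,0],
    [0.07,0,-0.07,0],
    [0.07,0,-0.1,0],
    [0.07,0,-0.1,0],
  ],
)

```text
clock: 12.88
position: [0.4375, -0.1772, 0.1488]
ee_rot: [-0.071, 3.135, -0.001]
force: [0.1, -1.0, 0.5]
width: 0.368
gripper_force: 0.0
```

```bash
python3 - <<'E'
from h import *
s=arm.observe();print(rk(s['position']))
print(gor(-.158,-.0958,.046))
w=get('wrist')
for p in ((.545,-.172),(.549,-.264)):
  try: q=disc(w,*p);print(q,rk(q[0]))
  except Exception as e: print(e)
E
```

```text
(np.float64(-0.1074), np.float64(0.0915))
(array([ 0.0511, -0.1873,  0.1027]), np.float64(-0.0008))
(array([ 0.5535, -0.1712,  0.0353]), array([ 0.5556, -0.1716,  0.0566]), 2532) (np.float64(0.0088), np.float64(0.0922))
(array([ 0.5542, -0.1758,  0.0317]), array([ 0.5516, -0.2062,  0.0561]), 89) (np.float64(0.0093), np.float64(0.0876))
```

Request:
jog_arm(
  moves=[
    [0.05,-0.05,0,0],
    [0.051,-0.1,0,0],
    [0.051,-0.15,0,0],
    [0.051,-0.187,0,0],
    [0.051,-0.187,0.03,0],
    [0.051,-0.187,0.06,0],
    [0.051,-0.187,0.085,0],
    [0.051,-0.187,0.102,0],
    [0.051,-0.187,0.102,0],
  ],
  hand=0.0918,
)

```text
clock: 14.05
position: [0.3923, -0.3653, 0.0433]
ee_rot: [0.07, -3.139, -0.003]
force: [0.7, -0.2, 0.5]
width: 1.001
gripper_force: 0.0
```

Request:
jog_arm(
  moves=[
    [0,0,0,0],
    [0,0,0,0],
    [0,0,0,0],
    [0,0,0,0],
    [0,0,0,0],
    [0,0,0,0],
  ],
  hand=0.07,
)

```text
clock: 14.8
position: [0.3937, -0.3665, 0.0455]
ee_rot: [-0.071, 3.139, -0.002]
force: [0.4, -0.6, 6.7]
width: 0.832
gripper_force: 6.0
```

```bash
python3 - <<'E'
from h import *
s=arm.observe();print(rk(s['position']),s['position'][2],s['width']*.0918)
print(gor(-.06,-.092,.046))
w=get('top')
for p in ((.545,-.172),(.549,-.264)):
  q=disc(w,*p);print(q,rk(q[0]))
E
```

```text
(np.float64(-0.1599), np.float64(-0.0955)) 0.04549855233745219 0.07637599607177428
(array([-0.0999,  0.0037, -0.0004]), np.float64(-0.0013))Traceback (most recent call last):
  File "<stdin>", line 6, in <module>
  File "h.py", line 17, in disc
    n,l,st,_=cv2.connectedComponentsWithStats(m.astype(np.uint8)); k=1+np.argmax(st[1:,4]); s=W[l==k]
                                                                       ~~~~~~~~~^^^^^^^^^^
    return _wrapfunc(a, 'argmax', axis=axis, out=out, **kwds)
    return bound(*args, **kwds)
ValueError: attempt to get argmax of an empty sequence
```

Request:
jog_arm(
  moves=[
    [-0.005,0.002,0,0],
    [-0.015,0.0037,0,0],
    [-0.03,0.0037,0,0],
    [-0.045,0.0037,0,0],
    [-0.06,0.0037,0,0],
    [-0.07,0.0037,0,0],
    [-0.08,0.0037,0,0],
    [-0.09,0.0037,0,0],
    [-0.1,0.0037,0,0],
    [-0.1,0.0037,0,0],
  ],
)

```text
clock: 16.1
position: [0.4936, -0.3576, 0.0449]
ee_rot: [-0.072, 3.14, -0.0]
force: [1.4, -0.5, 2.1]
width: 0.836
gripper_force: 6.0
```

Request:
jog_arm(
  moves=[
    [0,0,0,0],
    [0,0,0,0],
    [0,0,0,0],
    [0,0,0,0],
    [0.01,0,0,0],
    [0.025,0,0,0],
    [0.045,0,0,0],
    [0.065,0,0,0],
    [0.065,0,0,0],
  ],
  hand=0.0918,
)

```text
clock: 17.23
position: [0.4255, -0.361, 0.0449]
ee_rot: [0.066, -3.14, -0.001]
force: [-0.0, 0.3, 0.2]
width: 1.0
gripper_force: 0.0
```

Request:
jog_arm(
  moves=[
    [0,0,0,0],
    [0,0,0,0],
    [0,0,0,0],
    [0,0,0,0],
    [0,0,0,0],
    [0,0,0,0],
    [0,0,0,0],
  ],
  hand=0.034,
)

```text
clock: 18.1
position: [0.4279, -0.3606, 0.0447]
ee_rot: [-0.071, 3.141, 0.0]
force: [0.4, 0.4, -0.4]
width: 0.376
gripper_force: 0.0
```

```bash
python3 - <<'E'
from h import *
s=arm.observe();print(rk(s['position']),s['position'][2],s['width']*.0918)
print(gor(-.044,-.092,.046))
E
```

```text
(np.float64(-0.1254), np.float64(-0.0912)) 0.044728488381400006 0.034533606791526124
(array([-0.0814, -0.0007, -0.0013]), np.float64(-0.0012))
```

Request:
jog_arm(
  moves=[
    [-0.015,0,0,0],
    [-0.022,0,0,0],
    [-0.028,0,0,0],
    [-0.034,0,0,0],
    [-0.04,0,0,0],
    [-0.046,0,0,0],
    [-0.052,0,0,0],
    [-0.058,0,0,0],
    [-0.064,0,0,0],
    [-0.07,0,0,0],
    [-0.074,0,0,0],
    [-0.077,0,0,0],
    [-0.08,0,0,0],
    [-0.081,0,0,0],
    [-0.082,0,0,0],
    [-0.082,0,0,0],
  ],
)

```text
clock: 20.1
position: [0.5099, -0.3569, 0.0447]
ee_rot: [-0.071, 3.141, 0.0]
force: [-2.0, -0.2, 0.1]
width: 0.369
gripper_force: 0.9
```

Request:
jog_arm(
  moves=[
    [-0.0005,0,0,0],
    [-0.001,0,0,0],
    [-0.0015,0,0,0],
    [-0.002,0,0,0],
    [-0.0025,0,0,0],
    [-0.003,0,0,0],
    [-0.003,0,0,0],
  ],
)

```text
clock: 20.98
position: [0.5124, -0.3568, 0.0447]
ee_rot: [0.071, -3.14, -0.0]
force: [-4.7, 0.2, 1.4]
width: 0.369
gripper_force: 2.2
```

Request:
jog_arm(
  moves=[
    [-0.0005,0,0,0],
    [-0.001,0,0,0],
    [-0.0015,0,0,0],
    [-0.0015,0,0,0],
  ],
)

```text
clock: 21.48
position: [0.5126, -0.3568, 0.0446]
ee_rot: [0.069, -3.138, -0.001]
force: [-8.9, 0.9, 4.7]
width: 0.369
gripper_force: 4.3
```

Request:
jog_arm(
  moves=[
    [0.01,0,0,0],
    [0.03,0,0,0],
    [0.06,0,0,0],
    [0.08,0,-0.05,0],
    [0.08,0.03,-0.11,0],
    [0.07,0.09,-0.16,0],
    [0.07,0.15,-0.2,0],
    [0.07,0.21,-0.24,0],
    [0.07,0.27,-0.26,0],
    [0.07,0.33,-0.26,0],
    [0.07,0.39,-0.26,0],
    [0.07,0.45,-0.26,0],
    [0.07,0.48,-0.26,0],
    [0.07,0.48,-0.26,0],
  ],
  hand=0.045,
)

```text
clock: 23.22
position: [0.4223, 0.1247, 0.3049]
ee_rot: [-0.084, 3.139, 0.003]
force: [0.4, -0.6, -0.9]
width: 0.488
gripper_force: 0.0
```

```bash
cat >> h.py <<'E'
def knob(im):
    W=im['W'];h=cv2.cvtColor(im['color'],cv2.COLOR_RGB2HSV)
    m=((h[...,0]<9)|(h[...,0]>171))&(h[...,1]>150)&(h[...,2]>90)&(W[...,0]>.42)&(W[...,0]<.66)&(W[...,1]<-.03)&(W[...,1]>-.13)&(W[...,2]>.04)&(W[...,2]<.16)
    n,l,st,c=cv2.connectedComponentsWithStats(m.astype(np.uint8)); k=1+np.argmax(st[1:,4])
    u,v=c[k]; ray=im['R'].T@np.array([(u-im['cx'])/im['fx'],(v-im['cy'])/im['fy'],1]); o=-im['R'].T@im['t']
    ray/=np.linalg.norm(ray); w=np.nanmedian(W[l==k],0)
    return (u,v),st[k,4],w,o,ray, w+ray*.008
E
python3 - <<'E'
from h import *
s=arm.observe();print(s['position'])
t=get('top');save(t,'g.png',(180,145,340,265),5)
for p in ((.545,-.172),(.549,-.264),(.553,-.3556)):
  q=disc(t,*p);print(q,rk(q[0]))
k=knob(t);print(k,rk(k[5]))
print(gor(.08,.17,.26))
E
```

```text
[0.422285   0.12465084 0.30489454]
(array([ 0.5469, -0.1691,  0.0384]), array([ 0.5454, -0.1691,  0.0575]), 495) (np.float64(0.0023), np.float64(0.0946))
(array([ 0.5499, -0.2625,  0.0386]), array([ 0.5483, -0.2626,  0.0573]), 500) (np.float64(0.001), np.float64(0.0012))
(array([ 0.5555, -0.3525,  0.0382]), array([ 0.5542, -0.3525,  0.0573]), 483) (np.float64(0.0024), np.float64(-0.089))
((np.float64(193.92857142857142), np.float64(183.64285714285714)), np.int32(42), array([ 0.60630634, -0.07352839,  0.1061611 ]), array([ 0.05869624, -0.13534465,  1.34070322]), array([ 0.40496533,  0.04559612, -0.91319443]), array([ 0.60954606, -0.07316362,  0.09885555])) (np.float64(0.0693), np.float64(0.1875))
(array([-0.1876, -0.2216,  0.0448]), np.float64(0.0036))
```

View pics/g.png

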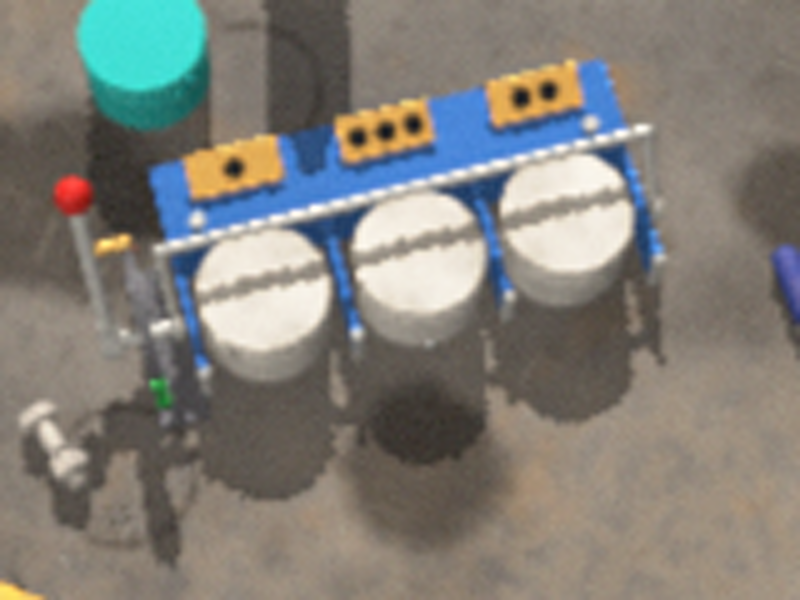

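Pistons now stand home in the bays at (265,290), (420,255) and (567,215), in line with each other. The racked one has not moved. The red knob is at (73,195). Next I triangulate it from the wrist.

Request:
jog_arm(
  moves=[
    [-0.05,-0.03,0.02,0],
    [-0.1,-0.07,0.04,0],
    [-0.14,-0.12,0.045,0],
    [-0.188,-0.16,0.045,0],
    [-0.188,-0.2,0.045,0.003],
    [-0.188,-0.2216,0.045,0.0036],
    [-0.188,-0.2216,0.045,0.0036],
    [-0.188,-0.2216,0.045,0.0036],
  ],
)

```text
clock: 24.28
position: [0.6203, -0.0917, 0.2599]
ee_rot: [-0.067, 3.141, 0.002]
force: [-0.5, 0.6, -0.1]
width: 0.493
gripper_force: 0.0
```

```bash
python3 - <<'E'
from h import *
w=get('wrist');k=knob(w);print(k,rk(k[5]))
o2=np.array([.05869624,-.13534465,1.34070322]);r2=np.array([.40496533,.04559612,-.91319443])
A=sum(np.eye(3)-np.outer(r,r) for r in (k[4],r2));b=sum((np.eye(3)-np.outer(r,r))@o for o,r in ((k[3],k[4]),(o2,r2)))
X=np.linalg.solve(A,b);print('tri',X,rk(X),[np.linalg.norm((np.eye(3)-np.outer(r,r))@(X-o)) for o,r in ((k[3],k[4]),(o2,r2))])
save(w,'h.png',None,1.5)
print(gor(*rk(X),X[2]-.004),arm.observe()['position'])
E
```

```text
((np.float64(274.16368286445015), np.float64(160.25063938618925)), np.int32(391), array([ 0.60658295, -0.07612278,  0.10481137]), array([ 0.53789306, -0.09606772,  0.40690424]), array([ 0.22166052,  0.06464039, -0.97297905]), array([ 0.60835623, -0.07560566,  0.09702754])) (np.float64(0.068), np.float64(0.1851))
tri [ 0.60703146 -0.07476389  0.10391116] (np.float64(0.0667), np.float64(0.1861)) [np.float64(0.0011753136653355), np.float64(0.001175313665335466)]
(array([0.0127, 0.0168, 0.16  ]), np.float64(-0.0024)) [ 0.62042204 -0.09121514  0.25992703]
```

View pics/h.png

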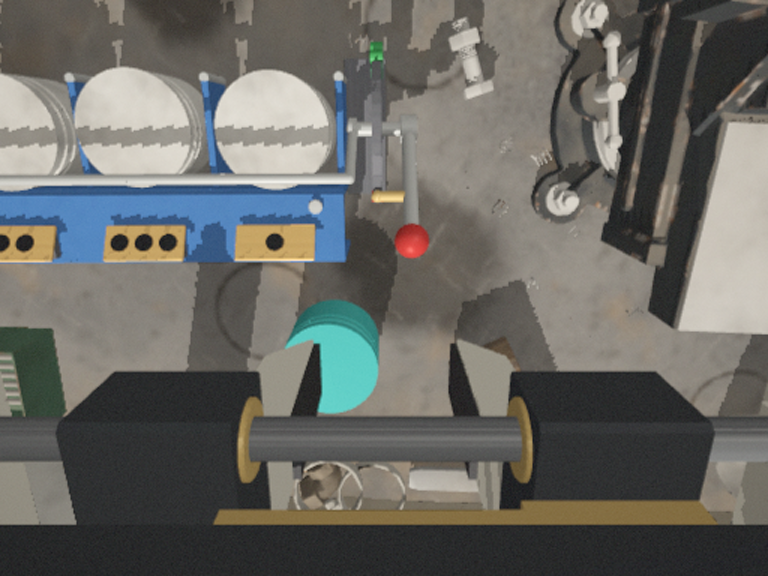

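The wrist view shows the lever pivot at (408,125), the knob at (411,240) and the green mark at (376,50). The triangulated knob sits at rack (0.067, 0.186), about 0.10 m high. I grip the ball lightly from both sides.

Request:
jog_arm(
  moves=[
    [0.0127,0.0168,0.03,-0.002],
    [0.0127,0.0168,0.07,-0.002],
    [0.0127,0.0168,0.11,-0.002],
    [0.0127,0.0168,0.14,-0.002],
    [0.0127,0.0168,0.155,-0.002],
    [0.0127,0.0168,0.163,-0.002],
    [0.0127,0.0168,0.163,-0.002],
    [0.0127,0.0168,0.163,-0.002],
  ],
)

```text
clock: 25.32
position: [0.6079, -0.0771, 0.0978]
ee_rot: [-0.068, 3.139, 0.0]
force: [0.7, 0.3, -0.3]
width: 0.487
gripper_force: 0.0
```

Request:
jog_arm(
  moves=[
    [0,0,0,0],
    [0,0,0,0],
    [0,0,0,0],
    [0,0,0,0],
    [0,0,0,0],
  ],
  hand=0.012,
  newtons=10,
)

```text
clock: 25.95
position: [0.6075, -0.0752, 0.0968]
ee_rot: [-0.071, 3.141, 0.003]
force: [0.8, 5.7, 0.5]
width: 0.223
gripper_force: 10.0
```

```bash
python3 - <<'E'
from h import *
s=arm.observe();print(rk(s['position']),s['position'],s['width']*.0918,s['force'])
# arc about pivot (0, .03)
x,z=rk(s['position'])[0],.100
th0=np.arctan2(-x,z-.03)   # forward lean
r=np.hypot(x,z-.03);print(np.degrees(th0),r)
for f in np.linspace(0,1,14):
    th=th0+f*(np.radians(61)-th0); print((x-(-r*np.sin(th))).round(4), (-(.03+r*np.cos(th)-z)).round(4))
E
```

```text
(np.float64(0.0671), np.float64(0.1856)) [ 0.60746741 -0.07516458  0.09679247] 0.020452548825804155 [0.75679385 5.68424073 0.54613544]
-43.78823496611823 0.09696602497782407
0.0 -0.0
0.0105 -0.0087
0.0221 -0.0159
0.0346 -0.0213
0.0477 -0.025
0.0612 -0.0268
0.0748 -0.0267
0.0883 -0.0246
0.1014 -0.0207
0.1138 -0.015
0.1252 -0.0076
0.1355 0.0013
0.1445 0.0116
0.1519 0.023
```

Request:
jog_arm(
  moves=[
    [0.005,0.001,-0.0045,0],
    [0.0105,0.001,-0.0087,0],
    [0.016,0.001,-0.0125,0],
    [0.0221,0.001,-0.0159,0],
    [0.028,0.001,-0.0187,0],
    [0.0346,0.001,-0.0213,0],
    [0.0412,0.001,-0.0232,0],
    [0.0477,0.001,-0.025,0],
    [0.0545,0.001,-0.026,0],
    [0.0612,0.001,-0.0268,0],
    [0.0612,0.001,-0.0268,0],
  ],
)

```text
clock: 27.32
position: [0.5454, -0.0781, 0.1242]
ee_rot: [-0.069, 3.141, 0.002]
force: [0.2, 5.1, 4.1]
width: 0.229
gripper_force: 10.0
```

```bash
python3 - <<'E'
from h import *
s=arm.observe();print(rk(s['position']),s['position'],s['width']*.0918,s['force'])
t=get('top')
try: k=knob(t);print(k[0],k[1],k[5],rk(k[5]))
except Exception as e: print(e)
t=get('wrist')
try: k=knob(t);print(k[0],k[1],k[5],rk(k[5]))
except Exception as e: print(e)
save(t,'i.png',(100,0,512,384),1.5)
E
```

```text
(np.float64(0.005), np.float64(0.1856)) [ 0.54538011 -0.07806062  0.12423851] 0.02098739599086517 [0.16266769 5.11114826 4.09296054]
(np.float64(196.83333333333334), np.float64(197.83333333333334)) 12 [ 0.55400898 -0.0763155   0.12828643] (np.float64(0.0137), np.float64(0.187))
(np.float64(256.73014705882355), np.float64(259.58529411764704)) 1360 [ 0.54716396 -0.07838567  0.12487015] (np.float64(0.0067), np.float64(0.1852))
```

View pics/i.png

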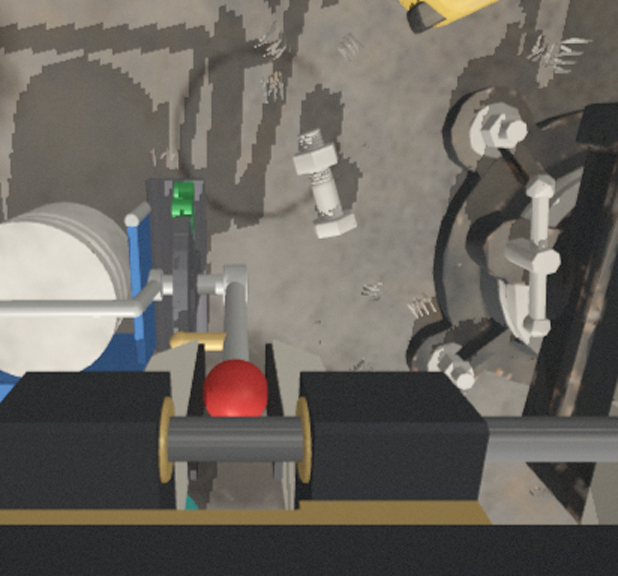

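The ball at (236,390) is held between the fingers and the bar is up over the pistons. The bolt at (325,185) is clear of the fingers. I continue along the arc.

Request:
jog_arm(
  moves=[
    [0.01,0.001,0.0,0],
    [0.0199,0.001,0.0011,0],
    [0.0296,0.001,0.0032,0],
    [0.039,0.001,0.0063,0],
    [0.0481,0.001,0.0103,0],
    [0.0567,0.001,0.0153,0],
    [0.0648,0.001,0.0211,0],
    [0.0722,0.001,0.0278,0],
    [0.0788,0.001,0.0352,0],
    [0.0838,0.001,0.0418,0],
    [0.0873,0.001,0.0475,0],
    [0.088,0.001,0.049,0],
    [0.088,0.001,0.049,0],
  ],
)

```text
clock: 29.05
position: [0.4576, -0.082, 0.0743]
ee_rot: [0.067, -3.14, 0.001]
force: [-3.6, -4.2, 1.9]
width: 0.226
gripper_force: 10.0
```

```bash
python3 - <<'E'
from h import *
s=arm.observe();print(rk(s['position']),s['position'],s['width']*.0918,s['force'])
t=get('wrist');k=knob(t);print(k[0],k[1],k[5],rk(k[5]))
x=rk(k[5])[0];print(np.degrees(np.arctan2(-x,k[5][2]-.03)))
E
```

```text
(np.float64(-0.0829), np.float64(0.1857)) [ 0.45755379 -0.08200094  0.07426357] 0.020769117895850894 [-3.55014031 -4.20951652  1.88509575]
(np.float64(256.35934144595564), np.float64(259.8088761632069)) 1397 [ 0.45780226 -0.08251028  0.0775765 ] (np.float64(-0.0827), np.float64(0.1852))
60.08860132491816
```

Request:
jog_arm(
  moves=[
    [0,0,0,0],
    [0,0,0,0],
    [0,0,0,0],
    [0,0,-0.02,0],
    [0,0,-0.05,0],
    [0,0,-0.1,0],
    [0,0,-0.15,0],
    [0.0,0.05,-0.2,0],
    [0,0.11,-0.22,0],
    [0,0.17,-0.22,0],
    [0,0.22,-0.22,0],
    [0,0.22,-0.22,0],
  ],
  hand=0.045,
)

```text
clock: 30.6
position: [0.4477, 0.1432, 0.2944]
ee_rot: [0.081, -3.14, -0.002]
force: [0.0, -1.0, 0.6]
width: 0.487
gripper_force: 0.0
```

```bash
python3 - <<'E'
from h import *
t=get('top');save(t,'j.png',(170,145,330,265),5)
k=knob(t);print(k[0],k[1],k[5],rk(k[5]))
o,r=k[3],k[4]; s=(.0775-o[2])/r[2]; print('ray at .0775',rk(o+s*r))
for p in ((.545,-.172),(.549,-.264),(.553,-.3556)):
  q=disc(t,*p);print(q,rk(q[0]))
print(arm.observe()['clock'],arm.observe()['force'])
E
```

```text
(np.float64(206.13636363636363), np.float64(234.52272727272728)) 44 [ 0.45933227 -0.08039796  0.0793439 ] (np.float64(-0.0811), np.float64(0.1873))
ray at .0775 (np.float64(-0.0803), np.float64(0.1875))
(array([ 0.5473, -0.169 ,  0.0387]), array([ 0.5463, -0.1685,  0.0572]), 501) (np.float64(0.0027), np.float64(0.0947))
(array([ 0.5498, -0.2624,  0.0386]), array([ 0.549 , -0.2622,  0.0572]), 495) (np.float64(0.0009), np.float64(0.0013))
(array([ 0.5568, -0.3525,  0.0392]), array([ 0.5557, -0.3525,  0.0574]), 493) (np.float64(0.0037), np.float64(-0.0891))
30.65 [ 0.24911084 -0.84785888  0.38647084]
```

View pics/j.png

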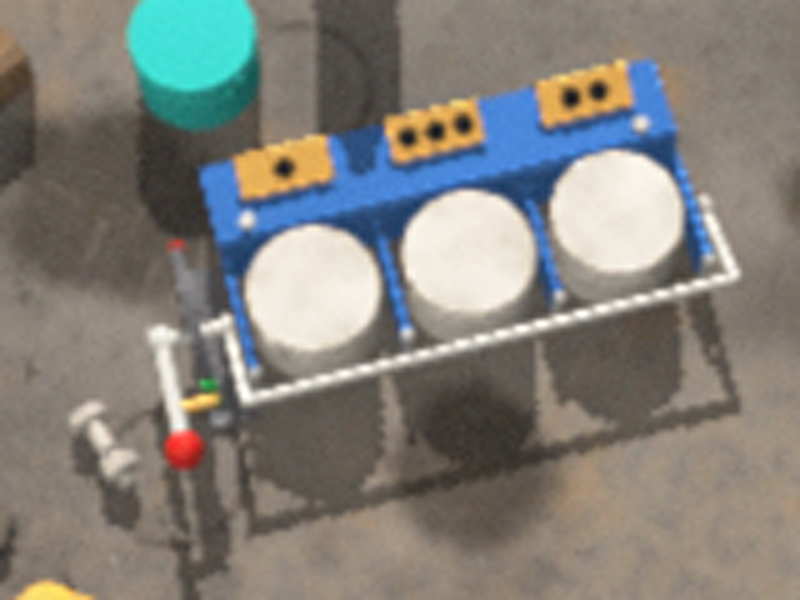

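The bar now lies in front of all three racked pistons, from (245,395) to (735,270). The lever's pin is at the green mark (205,388) and the knob at (184,448) measures about 60° forward. Nothing else has moved.

```bash
python3 -c "
from cell import arm
print(arm.sign_off())"
```

```text
the job is handed in; nothing more can be done
None
```

Both loose pistons are home in their bays, the one-dot bay first and then the two-dot bay, the keeper lever is in the green notch with the bar in front of the pistons, and the job was handed in at about 31 s.

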